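# Open the ratchet bar clamp beside the hull blank

### The job

Open up the ratchet bar clamp so that the hull blank can come out: press the orange release button down with your fingertips, keep it pressed and push the sliding jaw back along its bar, away from the hull, all the way to the end stop, then take your fingers away so the button springs up. Just press and push: lift and carry nothing, and leave the hull blank and the other things on the bench just as they are.

Things in the scene. Friction and masses are not known exactly. Their poses are not given: they have to be found in the camera images.
- clamp: ratchet bar clamp bolted to the bench: dark iron ends, bright steel bar 10 mm wide, its top 54 mm above the bench. Origin on the bench under the bar; y axis along the bar in the opening direction, x level across it, z up. Fixed jaw at y -195 to -221 mm, 108 mm high; wooden hull rests 55 mm high.
- jaw (a joint): how far the sliding jaw is pushed back along the clamp's y, m: 0 pad about touching the hull, 0.150 against the end stop. With the release pressed it slides with about 2 N of friction; unpressed, the ratchet stops it within 6 mm of being pushed back and lets it go only towards the hull. Driven by pushing the heel plate.
- release (a joint): how far the release button is pressed down, m: 0 up (sprung), 0.010 fully down. From about 0.005 the ratchet lets go of the bar. It takes about 4 N to start and 8 N fully down. Let go, it springs up and the ratchet holds the jaw again (the jaw may creep up to 6 mm towards the end stop as the tooth drops in).
- release_top (a point): centre of the level top face of the orange release button on the sliding jaw, 38 mm wide across the bar, 62 mm long along it; 84 mm above the bench when up, 74 mm fully down. It fills the 76 mm space between the jaw plate (hull side, 108 mm high) and the heel plate. Moves with button and jaw.
- jaw_heel (a point): mid-width of the top edge of the heel plate's inner face (towards the button): 104 mm above the bench, 38 mm from the button's centre in the opening direction. The plate is 46 mm wide, 14 mm thick, and is the back end of the sliding jaw, a dark iron carriage 104 mm long with its deck 70 mm up. Moves with the jaw.
- end_stop (a point): face of the end stop, an iron foot 46 mm wide and 68 mm high at the far end of the bar, which the back of the sliding jaw meets; the point is mid-width at the foot's top edge.
- hull: loose wooden model-schooner hull blank lying deck down on the rests against the fixed jaw, 236 mm long across the bar, 60 mm wide along it, 43 mm high (top about 98 mm above the bench). Origin at the centre of its flat underside, z up. To be left alone.
- dowel_a: loose hardwood dowel plug standing on the bench, 18 mm diameter, 50 mm high, origin at the centre of its underside. To be left alone.
- dowel_b: a second, identical dowel plug. To be left alone.
- dowel_c: a third, identical dowel plug. To be left alone.
- windlass: loose bronze anchor windlass for a model, base 80 x 56 mm, 52 mm high, origin at the centre of its underside. To be left alone.
- cradle: loose cream ceramic hull cradle, base 130 x 74 mm, two V saddles 56 mm high, origin at the centre of its underside. To be left alone.
- square: loose steel square lying flat, blade 150 mm along its x axis, stock 110 mm along y, 14 mm high, origin on the bench where the blade meets the stock. To be left alone.

How it is judged:
By the outcome, as a careful person would: the job done as asked, in the order asked, and still so for the second after the job is handed in, with the robot touching nothing.
It also fails if it takes over 38 s, if anything falls off the work surface, if the arm or the gripper's body presses on something with over 40 N, if the wrist force passes 120 N, or if a joint passes its speed limit or range.

### The arm

A 6-joint arm with a two-finger parallel gripper is mounted at the origin on the work surface. World frame = base frame: x ahead of the robot, y to its left, z up, the work surface at z = 0. Lengths are in mm, angles in rad, forces in N, time in s.
With the tool pointing down it reaches from about 400 to 925 mm from the base axis. Payload 12.5 kg.
Tool frame: the origin (TCP) lies midway between the tips of the shut fingers; the grasp point (between the pads) lies 19 mm behind it (env.grip_depth is the distance from the TCP to the grasp point, in mm); z points along the fingers, y is the line along which they close (so a half turn about z gives the same grasp; the last joint's range is limited). The gripper opens to 95 mm and grips with 3 to 60 N. Pads are 20 mm wide; open, the fingers measure 119 mm over their backs; the gripper's body (75 mm by 180 mm) begins 59 mm behind the grasp point.
Start: joints at [-1.222, 0.491, 1.559, -0, 1.092, -0.106], TCP at [274.576, -561.476, 214.661] pointing down, gripper open.
Joint ranges: [-3.1, 3.1], [-0.84, 2.19], [0.05, 2.79], [-1.13, 4.28], [0.06, 2.93], [-2.69, 2.69]. Speed limits (rad/s): [2.22, 2.22, 2.79, 3.14, 3.14, 3.14].

### API

Orientations are given as [roll, pitch, yaw] about the fixed x, y, z axes, in that order (R = Rz(yaw) Ry(pitch) Rx(roll)).
In Python, from cell import monitor, viewer, order, env gives the robot as it stands.
- The arm moves only by the tool move_arm, never from a script. Its argument "moves" is one flat list of numbers, 4 for each row, row after row: the shift along the tool's x, y, z normalised to -1 to 1, where 1 is 0.15 m, then the turn about the tool's z normalised to -1 to 1, where 1 is pi/2 rad. A call has 1 to 10 rows; each row shifts and turns the commanded pose from where the row before left it, along the tool's axes as they then stand; what a row does not reach is not made up. A row lasts 1/8 s, in which the tool goes at most 62.5 mm and 10.7 degrees, less where a joint would pass 70% of its speed; a pose out of reach is approached as far as the arm can. A call with a number of a shift or a turn outside -1 to 1 is refused whole. A call with a gripper value outside its range is refused whole. "claw" is the finger opening in mm, from 0 to 95.1, set as the call begins (left out, the last holds). The fingers move at their own pace and stop on an object; the grip force is fixed at half the most. Time passes only in rows, so rows that do not move let the fingers close. It gives the time, the measured TCP pose, the force, the opening and the grip force at its end, in the units of the state.
- monitor.state(): the state, without advancing time (a new reading comes with each control period).
- viewer.read_camera(name): name is "scene" or "top"; returns the picture (480x640x3 uint8, red, green, blue); there is no depth.
- viewer.camera_info(name): a dict with "K" (3x3 intrinsics, pixels), "camera_from_world" (4x4, takes a point from world to camera coordinates). Camera axes: x right, y down, z forward; pixel columns grow to the right and rows downward; lengths in mm; the calibration is good to about 2 mm. A picture is of the moment at which its call begins. camera_info takes no time and is no camera call.
- order.job_done(): hands the job in; it is judged then, once.
The state is a dict: "t": time; "joints": joint angles; "qvel": joint speeds; "tau": joint torques, N m; "eef_pos": TCP position; "tcp_rot": TCP orientation; "ft_force": force on the tool from outside, world axes, zero at the start; "moment": the same for the moment, N m; "opening": opening from 0.0 (shut) to 1.0 (fully open); "grip_force": force on a finger pad.
Only numpy, scipy, OpenCV 4.12 (cv2) and the standard library are available. Lean on these libraries where they do the work, as an engineer would, in place of code of your own. Each camera call takes 0.05 s, during which the arm holds its last target. There are 200 camera calls.

## Working session

There is one attempt and no reset: what is moved stays moved. The work goes in short steps, Python scripts to look and compute and a tool call to move; the robot and the scene stay as the last step left them, time stands still between calls to the robot, and variables do not carry over. Pictures are saved under pics/ and viewed, at most 10 in all, crops included, and the job is handed in when it is done.

Besides the shell and the picture viewer there is one more tool, called after "Call:" by a JSON object that holds its "op" and its "data". move_arm: Moves the arm, as the interface text tells. Scaled input: -1 to 1 covers 0.15 m each way for a shift and pi/2 rad each way for a turn. Its arguments: {"type":"object","properties":{"moves":{"type":"array"},"claw":{"type":"number"}},"required":["moves"]}

```bash
mkdir -p pics; python3 - <<'E'
from cell import monitor, viewer
import cv2
for n in("scene","top"):
    cv2.imwrite(f"pics/{n}0.png",viewer.read_camera(n)[:,:,::-1])
    i=viewer.camera_info(n);print(i["K"],i["camera_from_world"])
print(monitor.state())
E
```

```text
[[514.97145438   0.         316.52051648]
 [  0.         514.97145438 242.25279223]
 [  0.           0.           1.        ]] [[ 6.73248537e-01  7.39307295e-01  1.26937187e-02 -3.09106685e+02]
 [ 5.55032732e-01 -4.93947711e-01 -6.69293901e-01 -2.59980676e+02]
 [-4.88543830e-01  4.57646569e-01 -7.42889322e-01  1.50034839e+03]
 [ 0.00000000e+00  0.00000000e+00  0.00000000e+00  1.00000000e+00]]
[[615.07370415   0.         320.8460473 ]
 [  0.         615.07370415 238.09625355]
 [  0.           0.           1.        ]] [[ 4.77162781e-04 -9.99951333e-01  9.85415331e-03 -8.06863750e+01]
 [-9.82188864e-01 -2.32019508e-03 -1.87882017e-01  5.09932279e+02]
 [ 1.87895737e-01 -9.58898934e-03 -9.82142171e-01  1.49546117e+03]
 [ 0.00000000e+00  0.00000000e+00  0.00000000e+00  1.00000000e+00]]
{'t': 0.1, 'joints': array([-1.22159260e+00,  4.91483906e-01,  1.55940697e+00,  7.78340664e-07,
        1.09170476e+00, -1.05601744e-01]), 'qvel': array([ 0.00186297, -0.00158701, -0.00236682,  0.00049237, -0.00108886,
        0.00164036]), 'tau': array([ 4.41983779e-03, -6.13623762e+01, -2.58607435e+01,  6.94348686e-02,
        4.70018294e-02, -6.19597608e-05]), 'eef_pos': array([ 274.49674336, -561.24389956,  214.12338115]), 'tcp_rot': array([-3.14059533e+00, -1.06406268e-04,  4.54805054e-01]), 'ft_force': array([-0.09835165, -0.54933512, -0.41052578]), 'moment': array([0.00087823, 0.00453774, 0.00980053]), 'grip_force': 0.0, 'opening': 0.9979408501726086}
```

View pics/top0.png

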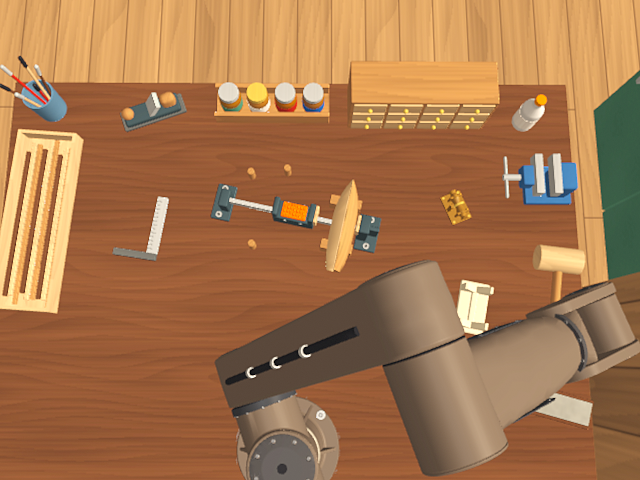

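View pics/scene0.png

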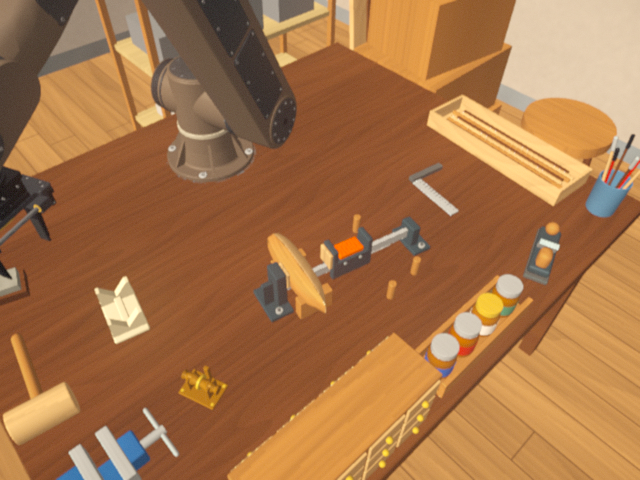

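The top view shows the orange button at about (294,211), the end stop at (222,202) and the fixed jaw at (369,233). The bar opens to the left, towards world +y. The dowels are at (251,173), (287,170) and (252,244).

```bash
cat > h.py <<'E'
from cell import monitor, viewer
import cv2, numpy as np
def ray(n,uv,z):
    i=viewer.camera_info(n);K=np.array(i["K"]);T=np.array(i["camera_from_world"]);R=T[:3,:3]
    c=-R.T@T[:3,3];d=R.T@np.linalg.inv(K)@np.array([*uv,1.]);return c+d*(z-c[2])/d[2]
def button(n,z,im):
    hsv=cv2.cvtColor(im,cv2.COLOR_RGB2HSV)
    m=cv2.inRange(hsv,(5,215,200),(17,255,255)); b=(270,195,60,35) if n=="top" else (325,230,50,32)
    k=np.zeros_like(m);x,y,w,h=b;k[y:y+h,x:x+w]=255;m&=k
    m=cv2.morphologyEx(m,cv2.MORPH_CLOSE,np.ones((5,5)))
    c=max(cv2.findContours(m,0,1)[0],key=cv2.contourArea)
    P=np.array([ray(n,p,z)[:2] for p in c[:,0]],np.float32)
    return cv2.minAreaRect(P)
E
python3 - <<'E'
from h import *
out=[]
for n in("top","scene"):
    im=viewer.read_camera(n)
    print(n,button(n,84,im))
    x,y,w,h=(195,165,210,110) if n=="top" else (240,200,210,130)
    out.append(cv2.resize(im[y:y+h,x:x+w,::-1],None,fx=3.8,fy=3.8 if n=="top" else 3,interpolation=cv2.INTER_CUBIC)[:,:800])
cv2.imwrite("pics/crop1.png",out[0]);cv2.imwrite("pics/crop2.png",out[1])
E
```

```text
top ((572.3642578125, -12.648056030273438), (60.82091522216797, 38.463680267333984), 77.34180450439453)
scene ((575.4248657226562, -14.517658233642578), (64.00508117675781, 41.780303955078125), 77.49370574951172)
```

View pics/crop1.png

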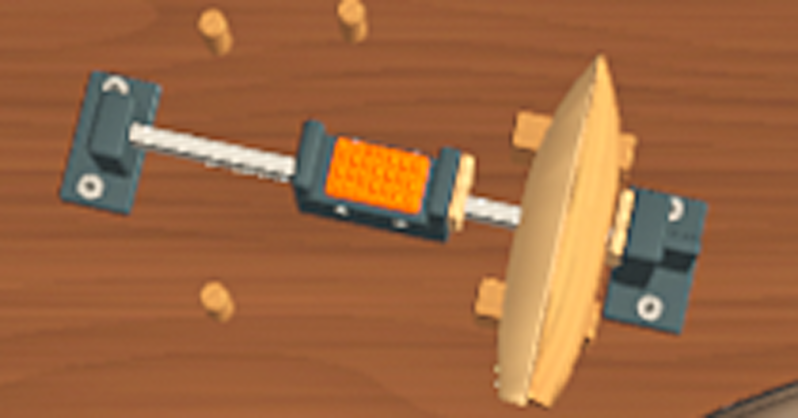

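The button centre is at about (573,-13), and the bar's opening direction is yaw ≈77.4°. I'll turn the tool x axis along the bar with the fingers shut, then transit high.

Call:
{"op": "move_arm", "data": {"moves": [0,0,0,-0.114,0,0,0,-0.114,0,0,0,-0.114,0,0,0,-0.114,0,0,0,-0.114], "claw": 0}}

```text
t: 0.82
eef_pos: [274.5, -561.4, 214.5]
tcp_rot: [-3.141, -0.0, 1.356]
ft_force: [1.2, 1.2, 0.8]
opening: 0.535
grip_force: 0.0
```

Call:
{"op": "move_arm", "data": {"moves": [0.34,0.095,0,0,0.34,0.095,0,0,0.34,0.095,0,0,0.34,0.095,0,0,0.34,0.095,0,0,0.34,0.095,0,0,0.34,0.095,0,0,0.34,0.095,0,0,0.34,0.095,0,0,0.34,0.095,0,0]}}

```text
t: 2.08
eef_pos: [525.9, -93.4, 214.7]
tcp_rot: [3.141, 0.0, 1.35]
ft_force: [0.2, -0.8, -0.0]
opening: 0.004
grip_force: 0.0
```

```bash
python3 - <<'E'
from h import *
s=monitor.state();print(s['t'],s['eef_pos'],s['tcp_rot'],s['opening'],s['ft_force'])
d=np.array([np.cos(1.351),np.sin(1.351)]);n=np.array([d[1],-d[0]])
for P in((573,-13),(573+.218*18,-13+.976*18)):
    e=np.array(P)-s['eef_pos'][:2];print(e@d,e@n)
p=ray("top",(229.2,197.1),68)[:2];print(p,(p-[573,-13])@d-52,(p-[573,-13])@n)
a=ray("top",(195+137/3.8,165+131/3.8),54);b=ray("top",(195+515/3.8,165+214/3.8),54)
print(np.arctan2(*(a-b)[1::-1]), [(q[:2]-[573,-13])@n for q in(a,b)])
E
```

```text
2.075 [525.85774917 -93.38558662 214.68261267] [3.14141742e+00 1.63922086e-04 1.35019802e+00] 0.004484351765460855 [ 0.2336819  -0.81155168 -0.01866348]
88.73012548301541 28.481558609611064
106.73102544404252 28.48078848344812
[610.45531291 150.03134163] 115.27552737783691 1.0083456625909435
1.3521790391517745 [np.float64(-0.834675506337003), np.float64(-0.5309952821975112)]
```

Call:
{"op": "move_arm", "data": {"moves": [0.237,0.063,0,0,0.237,0.063,0,0,0.237,0.063,0,0,0,0,0.25,0,0,0,0.25,0,0,0,0.2,0,0,0,0.06,0,0,0,0,0]}}

```text
t: 3.08
eef_pos: [576.4, 2.8, 100.7]
tcp_rot: [-3.141, 0.0, 1.35]
ft_force: [0.1, 0.6, 0.5]
opening: 0.004
grip_force: 0.0
```

```bash
python3 - <<'E'
from h import *
im=viewer.read_camera("scene")[190:320,260:440,::-1]
cv2.imwrite("pics/a.png",cv2.resize(im,None,fx=4,fy=4,interpolation=2))
E
```

```text
(no output)
```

View pics/a.png

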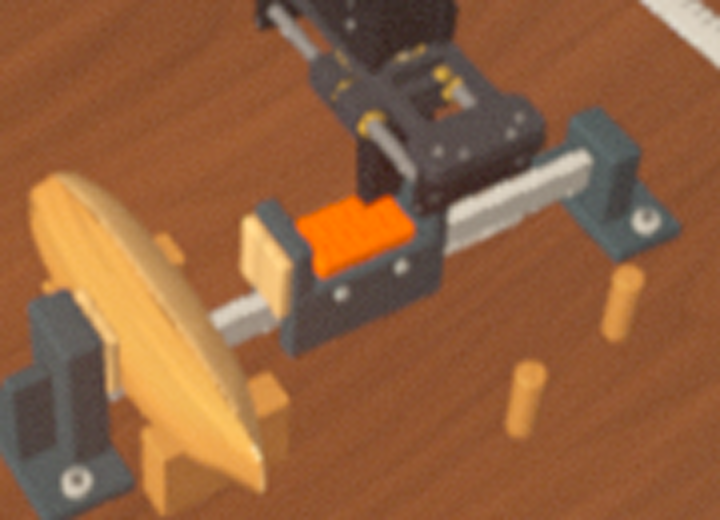

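The shut fingers are above the heel end of the button and clear of the heel plate and everything else. Next I press down.

Call:
{"op": "move_arm", "data": {"moves": [0,0,0.07,0,0,0,0.04,0,0,0,0.03,0,0,0,0.027,0,0,0,0,0,0,0,0,0]}}

```text
t: 3.88
eef_pos: [576.4, 2.8, 76.0]
tcp_rot: [3.141, 0.0, 1.35]
ft_force: [-2.2, 0.4, 7.1]
opening: 0.006
grip_force: 3.4
```

Call:
{"op": "move_arm", "data": {"moves": [0.03,0,0.005,0,0.03,0,0,0,0.03,0,0,0,0.03,0,0,0,0.04,0,0,0,0.05,0,0,0,0.05,0,0,0,0.05,0,0,0,0,0,0,0]}}

```text
t: 5.0
eef_pos: [586.4, 48.8, 75.2]
tcp_rot: [3.141, -0.0, 1.351]
ft_force: [-2.1, 2.7, 7.7]
opening: 0.005
grip_force: 3.5
```

Call:
{"op": "move_arm", "data": {"moves": [0.04,0,0,0,0.05,0,0,0,0.05,0,0,0,0.05,0,0,0,0.05,0,0,0,0.05,0,0,0,0.05,0,0,0,0.05,0,0,0]}}

```text
t: 6.0
eef_pos: [598.8, 105.3, 75.1]
tcp_rot: [-3.141, 0.001, 1.35]
ft_force: [-4.3, -1.7, 6.2]
opening: 0.007
grip_force: 3.5
```

```bash
python3 - <<'E'
from h import *
im=viewer.read_camera("scene")[170:320,260:460,::-1]
cv2.imwrite("pics/b.png",cv2.resize(im,None,fx=4,fy=4,interpolation=2))
E
```

```text
(no output)
```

View pics/b.png

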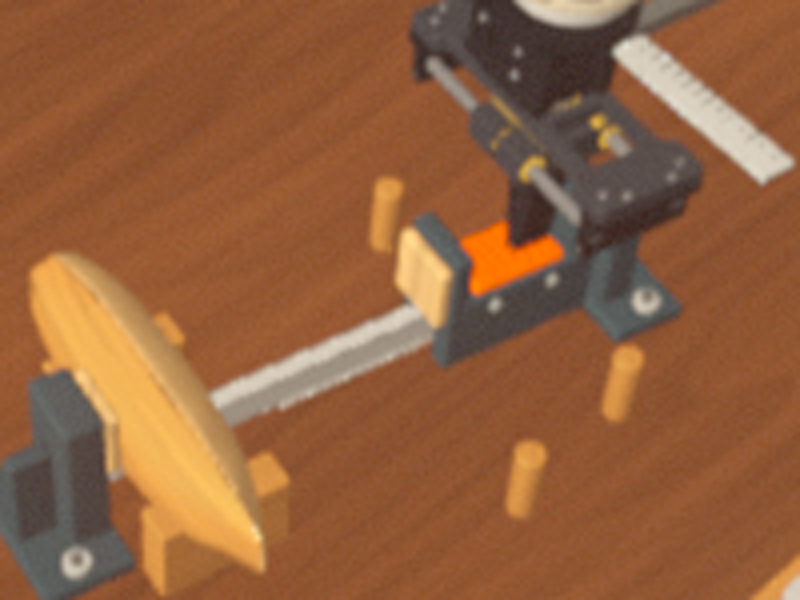

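The jaw is sliding with the button held down and is close to the end stop. I'll finish slowly, watching the force.

Call:
{"op": "move_arm", "data": {"moves": [0.02,0,0,0,0.02,0,0,0,0.02,0,0,0,0.02,0,0,0,0.02,0,0,0,0.02,0,0,0]}}

```text
t: 6.8
eef_pos: [603.5, 122.3, 75.4]
tcp_rot: [3.14, 0.001, 1.35]
ft_force: [-0.9, -4.8, 6.8]
opening: 0.004
grip_force: 3.5
```

Call:
{"op": "move_arm", "data": {"moves": [0.013,0,0,0,0.01,0,0,0]}}

```text
t: 7.05
eef_pos: [604.3, 125.5, 75.4]
tcp_rot: [3.14, 0.001, 1.35]
ft_force: [-2.5, -13.0, 8.8]
opening: 0.004
grip_force: 7.8
```

Call:
{"op": "move_arm", "data": {"moves": [0.006,0,0,0,0,0,0,0]}}

```text
t: 7.3
eef_pos: [604.2, 125.5, 75.4]
tcp_rot: [3.141, 0.002, 1.351]
ft_force: [-2.3, -11.0, 8.7]
opening: 0.004
grip_force: 7.1
```

```bash
python3 - <<'E'
from h import *
print(monitor.state()['ft_force'],monitor.state()['eef_pos'])
im=viewer.read_camera("scene")[170:320,300:460,::-1]
cv2.imwrite("pics/c.png",cv2.resize(im,None,fx=4,fy=4,interpolation=2))
E
```

```text
[ -2.25205194 -10.97031112   8.73291659] [604.24827697 125.5193236   75.37522116]
```

View pics/c.png

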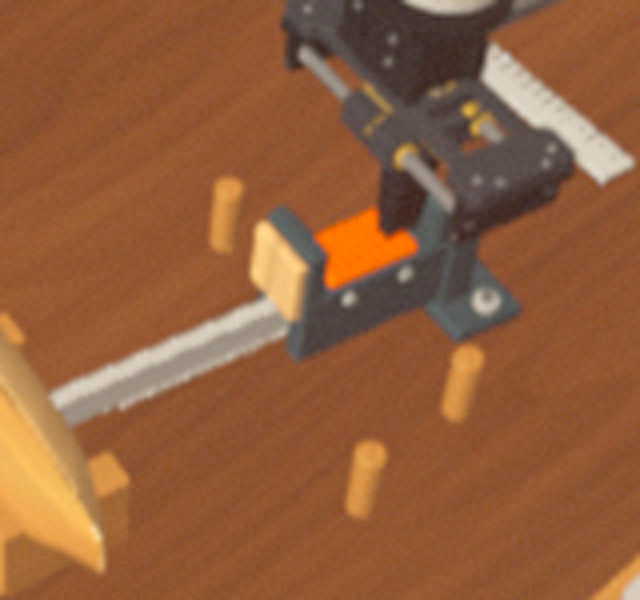

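The jaw is against the end stop: the force rose to 11–13 N and the motion stopped. I'll lift straight up so that friction can't drag the jaw back.

Call:
{"op": "move_arm", "data": {"moves": [0,0,-0.03,0,0,0,-0.05,0,0,0,-0.06,0,0,0,-0.2,0,0,0,-0.3,0,0,0,-0.3,0,-0.3,0,0,0,-0.4,0,0,0,-0.4,0,0,0,0,0,0,0]}}

```text
t: 8.6
eef_pos: [567.3, -37.1, 215.8]
tcp_rot: [3.142, 0.0, 1.346]
ft_force: [0.2, 0.8, 0.0]
opening: 0.008
grip_force: 0.0
```

```bash
python3 - <<'E'
from h import *
im=viewer.read_camera("top")[150:300,140:400,::-1]
cv2.imwrite("pics/d.png",cv2.resize(im,None,fx=3,fy=3,interpolation=2))
im=viewer.read_camera("scene")[150:320,240:460,::-1]
cv2.imwrite("pics/e.png",cv2.resize(im,None,fx=3.5,fy=3.5,interpolation=2))
E
```

```text
(no output)
```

View pics/d.png

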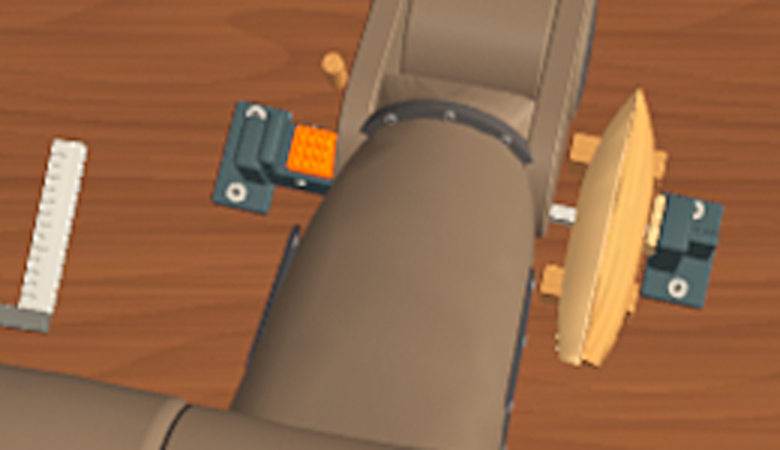

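View pics/e.png

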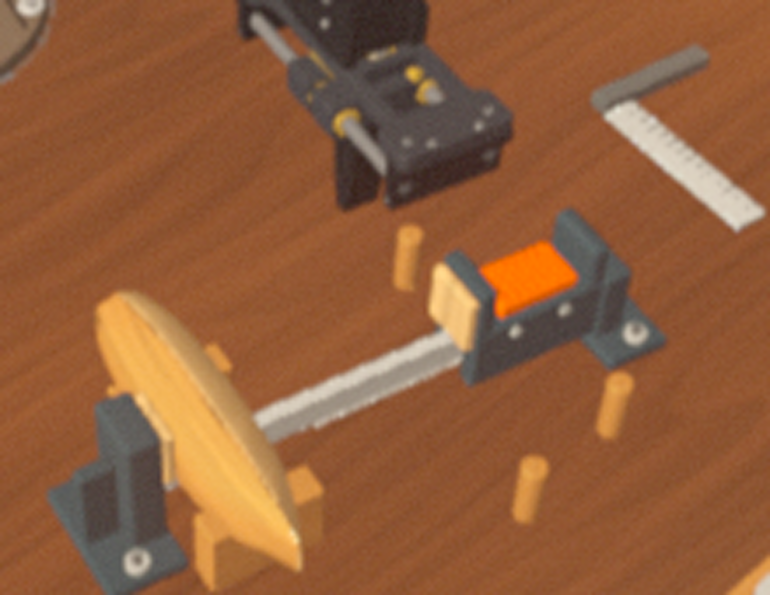

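The button is up, the jaw's back is against the end stop, the hull and dowels are unmoved, and the gripper is clear.

```bash
python3 -c "
from cell import order;print(order.job_done())"
```

```text
the job is handed in; nothing more can be done
None
```

The clamp is open and the job is handed in: the jaw was pushed back to the end stop with the release held down, the button has sprung up, and the hull and the other things in view look unmoved.

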